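Fit the keyed filter cartridge under the lip of the fume unit's tray

ROBOT

A 7-joint arm with a two-finger parallel gripper is mounted at the origin on the work surface; the furniture and walls round the work are solid. World frame = base frame: x ahead of the robot, y to its left, z up, the work surface at z = 0. Lengths are in mm, angles in rad, forces in N, time in s.
With the tool pointing down it reaches from about 400 to 875 mm from the base axis. Payload 6.5 kg.
Tool frame: the origin (TCP) lies on the centre line of the jaws, within the pads' length; the fingertips stand bot.tip_extent ahead of it and the grasp point (between the pads) lies 11 mm behind it (bot.tip_extent is the distance from the TCP to the fingertips, in mm); z points along the fingers, y is the line along which they close (so a half turn about z gives the same grasp; the last joint's range is limited). The gripper opens to 85 mm and grips with 20 to 120 N. Pads are 22 mm wide; open, the fingers measure 114 mm over their backs; the gripper's body (76 mm by 85 mm) begins 54 mm behind the grasp point. The pads swing forward as they close: fully open they stand 13 mm farther back than shut.
Start: joints at [1.193, 0.536, -0.004, 1.538, 0.003, 1.067, -0.071], TCP at [199.398, -618.652, 239.29] pointing down, gripper open.
Joint ranges: [-2.7, 2.7], [-0.37, 2.16], [-1.27, 1.26], [0.24, 2.4], [-1.31, 4.45], [0.19, 1.91], [-2.76, 2.76]. Speed limits (rad/s): [2.39, 2.39, 3.14, 3.14, 3.14, 3.14, 3.14].

INTERFACE

Orientations are given as a unit quaternion [x, y, z, w].
In Python, from cell import state, vision, job, bot gives the robot as it stands.
- The arm moves only by the tool move_arm, never from a script. Its arguments are lists of equal length, an entry for each row: "rotation": the turn, a rotation vector about the tool's x, y, z in degrees, a list of three; "travel": the shift along the tool's x, y, z in m, a list of three; "claw": the opening, from -1 (shut) to 1 (fully open). A call has 1 to 5 rows; each row shifts and turns the commanded pose from where the row before left it, along the tool's axes as they then stand; what a row does not reach is not made up. A row lasts 1/8 s, in which the tool goes at most 62.5 mm and 10.7 degrees, less where a joint would pass 70% of its speed; a pose out of reach is approached as far as the arm can. A call is refused whole if a number of a shift passes 0.0625 or a number of a turn 10.7, either way. A call with a gripper value outside its range is refused whole. The fingers move at their own pace and stop on an object; "grip_force" is the grip in N (left out, the last holds). Time passes only in rows, so rows that do not move let the fingers close. It gives the time, the measured TCP pose, the force, the opening and the grip force at its end, in the units of the state.
- state(): the state, without advancing time (a new reading comes with each control period).
- vision.read_camera(name): name is "scene" or "top" or "wrist"; returns a dict with "frame" (480x640x3 uint8, blue, green, red), "intrinsics" (3x3 intrinsics, pixels), "R" (3x3) and "t" (3): a world point X has camera coordinates R X + t. Camera axes: x right, y down, z forward; pixel columns grow to the right and rows downward; lengths in mm; the calibration is good to about 2 mm. A picture is of the moment at which its call begins. There is no depth.
- job.close_job(): hands the job in; it is judged then, once.
The state is a dict: "t": time; "joint_pos": joint angles; "qd": joint speeds; "joint_torque": joint torques, N m; "position": TCP position; "tool_rot": TCP orientation; "ft_force": force on the tool from outside, world axes, zero at the start; "torque": the same for the moment, N m; "gripper_width": finger opening in mm; "grip_force": force on a finger pad.
Only numpy, scipy, OpenCV 4.12 (cv2) and the standard library are available. Lean on these libraries where they do the work, as an engineer would, in place of code of your own. Each camera call takes 0.05 s, during which the arm holds its last target. There are 200 camera calls.

TASK

Fit the D-shaped filter cartridge into the tray of the bench fume unit: turn it so that its flat, tongued edge faces the steel lip, hook the tongue under the lip with the round end held up, then swing the round end down until the cartridge lies flat on the bottom of the tray. Let go of it, and leave the round filter, the jar and the tape measure where they stand.

Things in the scene. Friction and masses are not known exactly. Their poses are not given: they have to be found in the camera images.
- filter_centre (a point): Centre of the loose grey D-shaped cartridge (0.16 kg), 28 mm above its underside; axes: the cartridge's, z up, flat edge to -x. Frame 24 mm high, 88 wide in y: flat edge at x=-45, straight sides to x=+6, then a half circle ending at x=+50. Grip fin on top: plate centred at x=y=0, 12 thick in x, 56 long in y, 24 to 56 mm above the underside; pinch it across x.
- tongue_tip (a point): Tip of the cartridge's tongue, middle of its lower edge: at x=-57, y=0 mm of the cartridge's axes, level with its underside. The tongue is 60 mm wide, 6 mm thick and sticks out 12 mm from the flat edge. Same axes as the cartridge.
- tray_seat (a point): Point on the floor of the fume unit's fixed grey filter tray, 13 mm above the table, where the middle of the seated cartridge's underside goes. Axes: the tray's, z up, -x to the steel lip, +x to the blower; a seated cartridge has the same axes. The well is D-shaped, 2 mm larger than the cartridge all round at the floor and 6 at the rim, 15 mm deep, so the cartridge stands 9 mm proud.
- lip_edge (a point): Middle of the lower free edge of the tray's steel lip: at x=-47, y=0, 11 mm above the tray's floor. The lip is 4 mm thick, its top level with the rim; the space under it reaches back to x=-61. Outside, the tray spans x=-75 to +62 and y=-60 to +60 mm; behind it stand a duct 20 mm high and, from x=+90 to +145, a black blower 45 mm high, its stub to +165. Axes: the tray's.
- round_centre (a point): Centre, 28 mm above the table, of the loose round filter, which does not belong in this tray: a disc of 88 mm diameter, 24 mm high, with the same grip fin on top (56 mm high in all), no flat and no tongue. To be left alone.
- jar: Loose screw-top jar of small parts, 51 mm wide, 61 mm high, origin under its centre. Bystander, to be left alone.
- measure: Loose tape measure, 66x74x36 mm, origin under its centre. Bystander, to be left alone.
- packing_tray: Large shallow white packing tray, fixed on the table, in which the fume unit stands: 600x400 mm, floor 3 mm thick, rim 55 mm high, its near rim about 0.48 m ahead of the robot. Origin under its centre. The two filters lie outside it, one to its left and one to its right.

How it is judged:
By the outcome, as a careful person would: the job done as asked, in the order asked, and still so for the second after the job is handed in, with the robot touching nothing.
It also fails if it takes over 48 s, if anything falls off the work surface, if the arm or the gripper's body presses on something with over 40 N, if the wrist force passes 120 N, or if a joint passes its speed limit or range.

## Working session

There is one attempt and no reset: what is moved stays moved. The work goes in short steps, Python scripts to look and compute and a tool call to move; the robot and the scene stay as the last step left them, time stands still between calls to the robot, and variables do not carry over. Pictures are saved under pics/ and viewed, at most 10 in all, crops included, and the job is handed in when it is done.

Besides the shell and the picture viewer there is one more tool, called after "Call:" as name(argument=value, ...) on one line, values as JSON. move_arm: Moves the arm, as the interface text tells. Its arguments: {"type":"object","properties":{"rotation":{"type":"array"},"travel":{"type":"array"},"claw":{"type":"array"},"grip_force":{"type":"number"}},"required":["rotation","travel","claw"]}

```bash
ls; mkdir -p pics; python3 - <<'E'
from cell import state, vision, job, bot
import cv2
print(state()); print(bot.tip_extent)
for n in ("scene","top"):
    c=vision.read_camera(n); cv2.imwrite(f"pics/{n}0.png",c["frame"]); print(n,c["intrinsics"].tolist(),c["R"].tolist(),c["t"].tolist())
E
```

```text
pics
{'t': 0.0, 'joint_pos': array([ 1.19279421,  0.53714224, -0.00448389,  1.53889698,  0.00258861,
        1.06726813, -0.07122892]), 'qd': array([ 0.00129206,  0.00086007,  0.00029296,  0.00063896,  0.00207334,
        0.00019255, -0.00166523]), 'joint_torque': array([ 2.49944860e-04, -5.83419979e+01,  1.04903676e+00, -2.59113479e+01,
        1.23663020e-02,  9.38374666e-03,  5.12652116e-05]), 'position': array([ 199.22572556, -618.06344015,  238.41883217]), 'tool_rot': array([ 9.87865725e-01,  1.55308015e-01, -1.78236592e-04, -8.35739212e-04]), 'ft_force': array([-0.41746689,  0.01241668, -0.31975734]), 'torque': array([0.03210217, 0.04959954, 0.06300105]), 'grip_force': 0.0, 'gripper_width': 85.70832480586222}
8.0
scene [[452.2175121912734, 0.0, 320.7522543950085], [0.0, 452.2175121912734, 238.14282980187275], [0.0, 0.0, 1.0]] [[-0.8548172393823046, -0.5187891405588134, -0.012054662710491775], [-0.399601789157627, 0.6728952709094127, -0.6225193687667653], [0.3310678138340231, -0.5273232234844168, -0.7825115466350413]] [500.89693407519775, 252.34496698081097, 997.495742267639]
top [[469.2952434154103, 0.0, 317.7265511575173], [0.0, 469.2952434154103, 241.68862593259624], [0.0, 0.0, 1.0]] [[0.00849393966466097, -0.9999533619714189, -0.004596397614379001], [-0.9866748997325451, -0.007634083761787334, -0.1625249611687099], [0.16248229204053516, 0.0059156273694667035, -0.9866937266072385]] [21.235221277139765, 596.5115651587181, 974.3751164033918]
```

View pics/scene0.png

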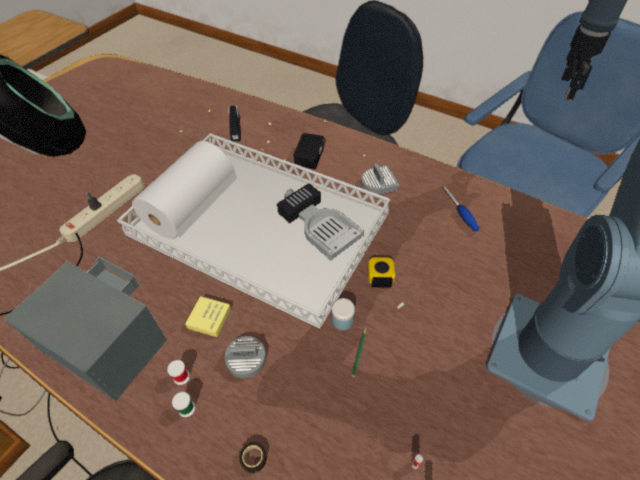

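View pics/top0.png

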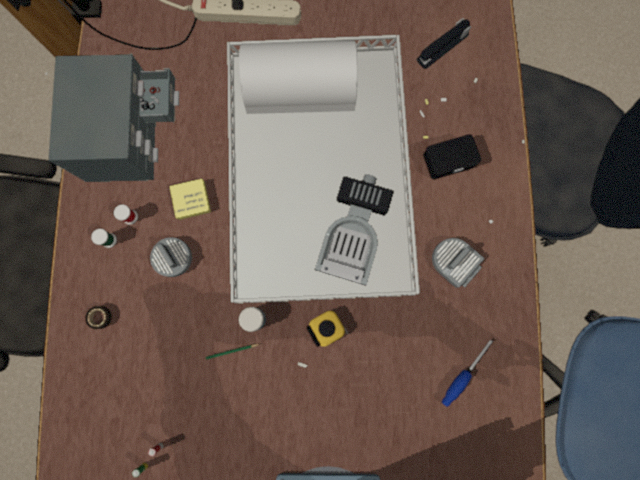

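The top view shows the D-shaped cartridge at about (458,262), right of the packing tray. The round filter is at (170,257), and the fume tray is at (347,250) with its lip toward the bottom of the picture (345,275) and the blower at (365,195). In the scene view the cartridge is at (379,178) and the tray at (332,232). I'll enlarge both.

```bash
python3 - <<'E'
import cv2, numpy as np
t=cv2.imread("pics/top0.png"); s=cv2.imread("pics/scene0.png")
a=cv2.resize(t[165:305,305:495],None,fx=4,fy=4,interpolation=cv2.INTER_CUBIC)
b=cv2.resize(s[150:270,270:410],None,fx=5,fy=5,interpolation=cv2.INTER_CUBIC)
cv2.imwrite("pics/tc.png",a); cv2.imwrite("pics/sc.png",b); print(a.shape,b.shape)
E
```

```text
(560, 760, 3) (600, 700, 3)
```

View pics/tc.png

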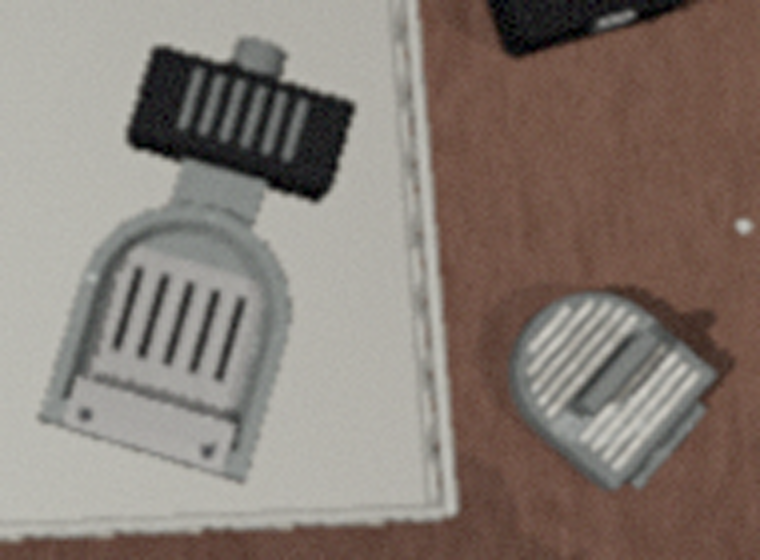

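View pics/sc.png

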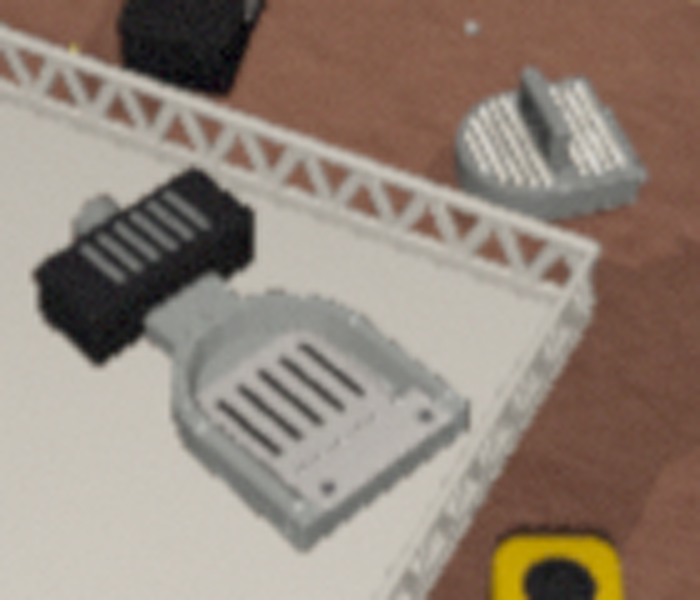

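Top crop: the tray's lip corners are at (40,418) and (245,480), with screws at (85,413) and (208,450). The cartridge's flat corners are at (715,372) and (610,487), with its round end to the upper left. The fin runs from about (645,338) to (585,410). In the scene crop the fin's top runs (530,72) to (562,140), and the screws are at (425,414) and (327,487). Next I triangulate these and fit the poses.

```bash
cat > h.py <<'E'
import numpy as np
from scipy.optimize import least_squares
from scipy.spatial.transform import Rotation as Rot
from cell import state, vision, job, bot
def proj(c,X):
    p=np.atleast_2d(X)@np.array(c["R"]).T+np.array(c["t"]); q=p@np.array(c["intrinsics"]).T
    return q[:,:2]/q[:,2:]
def tri(obs):  # [(cam,uv),...]
    f=lambda X: np.concatenate([proj(c,X)[0]-uv for c,uv in obs])
    s=least_squares(f,[600,-100,30]); return s.x, np.abs(s.fun).max()
def crop(u,x0,y0,k): return np.array([x0+(u[0]+.5)/k-.5,y0+(u[1]+.5)/k-.5])
def T(p,pts):  # p=x,y,z,yaw
    pts=np.atleast_2d(pts); c,s=np.cos(p[3]),np.sin(p[3])
    return np.c_[p[0]+c*pts[:,0]-s*pts[:,1],p[1]+s*pts[:,0]+c*pts[:,1],p[2]+pts[:,2]]
def fit(obs,p0): # obs=[(cam,uv,pt)]
    f=lambda p: np.concatenate([proj(c,T(p,pt))[0]-uv for c,uv,pt in obs])
    s=least_squares(f,p0,x_scale=[100,100,10,1]); return s.x,s.fun.reshape(-1,2).round(1)
E
python3 - <<'E'
from h import *
t=vision.read_camera("top"); s=vision.read_camera("scene")
a=lambda *u: crop(u,305,165,4); b=lambda *u: crop(u,270,150,5)
for n,u,v in [("screwL",a(85,413),b(327,487)),("screwR",a(208,450),b(425,414)),("fin1",a(648,335),b(530,72)),("fin2",a(585,408),b(562,140)),("flatcornerR",a(715,372),b(643,172)),("stub",a(285,48),b(85,200))]:
    x,e=tri([(t,u),(s,v)]); print(n,x.round(1),round(e,2))
p,r=fit([(t,a(40,412),[-75,60,15]),(t,a(245,472),[-75,-60,15]),(s,b(303,522),[-75,60,15]),(s,b(468,402),[-75,-60,15]),
 (t,a(157,45),[145,28,32]) ,(t,a(353,102),[145,-28,32])][:4],[600,-50,13,0.2])
print("tray",p.round(3),r.tolist())
print(proj(t,T(p,[[0,0,0],[62,0,15],[-47,0,11]])),p)
p,r=fit([(t,a(715,370),[-45,44,24]),(t,a(612,485),[-45,-44,24]),(t,a(645,337),[0,28,56]),(t,a(585,408),[0,-28,56]),(s,b(530,72),[0,28,56]),(s,b(560,140),[0,-28,56])],[600,-250,0,2.3])
print("cart",p.round(3),r.tolist())
p,r=fit([(t,a(715,370),[-45,-44,24]),(t,a(612,485),[-45,44,24]),(t,a(645,337),[0,-28,56]),(t,a(585,408),[0,28,56]),(s,b(530,72),[0,-28,56]),(s,b(560,140),[0,28,56])],[600,-250,0,0.8])
print("cart",p.round(3),r.tolist())
E
```

```text
screwL [540.2   7.4  30.9] 0.49
screwR [520.4 -60.1  30.7] 0.5
fin1 [ 582.  -295.7   55.6] 0.67
fin2 [ 543.4 -262.2   48.2] 0.44
flatcornerR [ 565.7 -386.5  -89. ] 9.55
stub [ 754.7 -103.5   27.5] 2.05
tray [ 5.96191e+02 -4.56020e+01  1.26540e+01 -2.84000e-01] [[-0.2, 0.4], [0.9, 1.0], [-1.1, 0.5], [-0.7, -0.6]]
[[349.57832143 244.59569755]
 [357.66140888 217.41502587]
 [344.00438675 263.87702838]] [ 5.96190545e+02 -4.56023733e+01  1.26539592e+01 -2.83631091e-01]
cart [ 550.958 -325.663  -52.005    4.038] [[-18.6, -16.2], [-15.3, -15.9], [15.1, 7.5], [15.4, 9.0], [7.8, 4.6], [9.9, 3.2]]
cart [ 564.382 -279.282   -5.503    0.85 ] [[-0.6, 0.7], [0.3, 1.4], [1.1, -1.2], [-0.2, 0.2], [-1.5, 0.4], [-0.2, -0.3]]
```

Call:
move_arm(rotation=[[0,0,-10.7],[0,0,-10.7],[0,0,-10.7],[0,0,-10.7],[0,0,-10.7]], travel=[[0,0,0],[0,0,0],[0,0,0],[0,0,0],[0,0,0]], claw=[0,0,0,0,0], grip_force=40)

```text
t: 0.82
position: [199.3, -618.5, 239.0]
tool_rot: [0.81, 0.586, 0.0, -0.0]
ft_force: [-0.4, -0.3, 0.0]
gripper_width: 42.7
grip_force: 0.0
```

Call:
move_arm(rotation=[[0,0,-10.7],[0,0,-10.7],[0,0,-10.7],[0,0,-10.7],[0,0,-10.7]], travel=[[0,0,0],[0,0,0],[0,0,0],[0,0,0],[0,0,0]], claw=[0,0,0,0,0])

```text
t: 1.45
position: [199.2, -618.5, 239.0]
tool_rot: [0.46, 0.888, 0.0, -0.0]
ft_force: [0.4, -0.1, -0.2]
gripper_width: 42.5
grip_force: 0.0
```

Call:
move_arm(rotation=[[0,0,-10.7],[0,0,-3],[0,0,0],[0,0,0],[0,0,0]], travel=[[0,0,0],[0,0,0],[-0.006,0.062,0],[-0.006,0.062,0],[-0.006,0.062,0]], claw=[0,0,0,0,0])

```text
t: 2.08
position: [337.0, -489.8, 239.2]
tool_rot: [0.354, 0.935, -0.0, 0.0]
ft_force: [0.9, -0.2, 0.9]
gripper_width: 42.9
grip_force: 0.0
```

Call:
move_arm(rotation=[[0,0,0],[0,0,0],[0,0,0],[0,0,0],[0,0,0]], travel=[[-0.006,0.062,0],[-0.006,0.062,0],[-0.006,0.062,0],[-0.006,0.062,0],[-0.006,0.062,0]], claw=[0,0,0,0,0])

```text
t: 2.7
position: [564.7, -277.4, 239.2]
tool_rot: [0.354, 0.935, -0.0, -0.0]
ft_force: [0.3, 0.0, -0.7]
gripper_width: 42.4
grip_force: 0.0
```

Call:
move_arm(rotation=[[0,0,0]], travel=[[0,0,0]], claw=[0])

```text
t: 2.82
position: [567.6, -271.8, 239.5]
tool_rot: [0.349, 0.937, 0.002, 0.001]
ft_force: [-1.3, 0.6, 0.1]
gripper_width: 42.7
grip_force: 0.0
```

```bash
python3 - <<'E'
from h import *
import cv2
s=state(); R=Rot.from_quat(s["tool_rot"]); print(s["t"],s["position"],np.degrees(R.as_matrix()[:2,1]@[1,0]),R.as_matrix().round(4).tolist(),s["gripper_width"],s["joint_pos"].round(2))
c=vision.read_camera("wrist"); cv2.imwrite("pics/w1.png",c["frame"])
import pickle; pickle.dump(c,open("w1.pkl","wb"))
print(c["intrinsics"].round(1).tolist(), (-c["R"].T@c["t"]).round(1))
print(proj(c,T([563,-279,0,.85],[[-45,44,24],[-45,-44,24],[0,28,56],[0,-28,56],[50,0,24]])).round(0).tolist())
E
```

```text
2.825 [ 567.55544701 -271.75114685  239.47396577] 37.4953779582973 [[-0.7561, 0.6544, 0.0026], [0.6544, 0.7561, 0.0036], [0.0004, 0.0045, -1.0]] 42.703657739883404 [ 0.77  0.57 -0.57  1.57  0.33  1.1   0.98]
[[392.8, 0.0, 322.5], [0.0, 392.8, 245.5], [0.0, 0.0, 1.0]] [ 516.  -227.7  373.7]
[[260.0, 166.0], [264.0, 262.0], [311.0, 189.0], [311.0, 256.0], [367.0, 216.0]]
```

```bash
python3 - <<'E'
import cv2
w=cv2.imread("pics/w1.png"); cv2.imwrite("pics/w1c.png",cv2.resize(w[140:300,220:420],None,fx=3.7,fy=3.7,interpolation=cv2.INTER_CUBIC))
E
```

```text
(no output)
```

View pics/w1c.png

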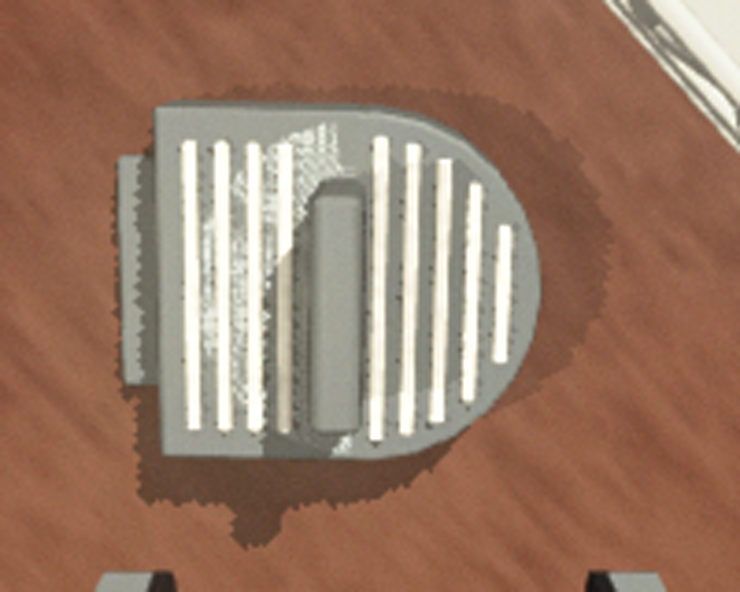

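The wrist crop shows the cartridge's flat corners at (157,107) and (163,457) and its round end at (540,285). The fin top's corners are (313,195), (361,194), (315,432) and (359,431). Next I fit the cartridge pose from these points together with the top view.

```bash
python3 - <<'E'
from h import *
import pickle
c=pickle.load(open("w1.pkl","rb")); t=vision.read_camera("top")
b=lambda *u: crop(u,220,140,3.7); a=lambda *u: crop(u,305,165,4)
o=[(c,b(157,107),[-45,44,24]),(c,b(163,457),[-45,-44,24]),(c,b(540,285),[50,0,24]),(c,b(313,195),[-6,28,56]),(c,b(361,194),[6,28,56]),(c,b(315,432),[-6,-28,56]),(c,b(359,431),[6,-28,56])]
p,r=fit(o,[563,-279,0,.85]); print("wrist only",p.round(3),r.tolist())
p,r=fit(o+[(t,a(715,370),[-45,-44,24]),(t,a(612,485),[-45,44,24])][:0]+[(t,a(645,337),[0,-28,56]),(t,a(585,408),[0,28,56])],[563,-279,0,.85]); print("both",p.round(3),r.tolist())
print(tri([(c,b(338,431)),(t,a(643,339))]), tri([(c,b(338,195)),(t,a(585,408))]))
s=state(); M=Rot.from_quat(s["tool_rot"]).as_matrix(); d=np.array([p[0],p[1],36])-s["position"]; print(s["position"],s["tool_rot"],"tool delta",(M.T@d).round(1),"yaw tool y",np.arctan2(M[1,1],M[0,1]))
E
```

```text
wrist only [ 564.945 -281.345   -8.198    0.85 ] [[-0.7, 0.3], [0.9, -0.8], [-0.1, 1.0], [-0.8, -0.5], [0.7, -0.2], [-0.9, -0.0], [1.0, 0.3]]
both [ 565.02  -281.417   -9.234    0.85 ] [[-0.6, 0.3], [1.0, -1.0], [-0.3, 0.9], [-0.7, -0.6], [0.7, -0.2], [-0.9, -0.3], [1.0, 0.1], [1.5, -1.2], [0.3, 0.1]]
(array([ 588.63342618, -302.58573379,   31.79947747]), np.float64(1.8641536946315114)) (array([ 544.80762516, -263.51200363,   42.6506316 ]), np.float64(0.053166444913529176))
[ 563.62564824 -278.11717457  238.87971345] [ 3.53048115e-01  9.35605061e-01 -1.72650280e-04 -4.11537241e-04] tool delta [ -3.4  -1.4 202.9] yaw tool y 0.8491424170438362
```

```bash
python3 - <<'E'
from h import *
import cv2,pickle
c1=pickle.load(open("w1.pkl","rb")); 
vision.read_camera("wrist"); c=vision.read_camera("wrist"); pickle.dump(c,open("w2.pkl","wb"))
E_,W=cv2.findTransformECC(c1["frame"][:,:,1][150:285,230:400].copy(),c["frame"][:,:,1][150:285,230:400].copy(),np.eye(2,3,dtype=np.float32),cv2.MOTION_EUCLIDEAN)
print(E_,W)
off=np.array([230,150]); b=lambda *u: W[:,:2]@(crop(u,220,140,3.7)-off)+W[:,2]+off
o=[(c,b(157,107),[-45,44,24]),(c,b(163,457),[-45,-44,24]),(c,b(540,285),[50,0,24]),(c,b(313,195),[-6,28,56]),(c,b(361,194),[6,28,56]),(c,b(315,432),[-6,-28,56]),(c,b(359,431),[6,-28,56])]
p,r=fit(o,[563,-279,0,.85]); print("wrist only",p.round(3),r.tolist())
f=lambda q: np.concatenate([proj(cc,T([q[0],q[1],0,q[2]],pt))[0]-uv for cc,uv,pt in o]); q=least_squares(f,[563,-279,.85]); print("z=0",q.x,np.abs(q.fun).max())
s=state(); M=Rot.from_quat(s["tool_rot"]).as_matrix(); d=np.array([q.x[0],q.x[1],36])-s["position"]; print(s["t"],s["position"],s["qd"].round(3),"tool delta",(M.T@d).round(1),"yaw tool y",np.arctan2(M[1,1],M[0,1]))
E
```

```text
0.7922856489246787 [[ 0.9999494   0.01006219  2.9166875 ]
 [-0.01006219  0.9999494  -0.7216254 ]]
wrist only [ 560.393 -286.812   -9.149    0.851] [[-0.7, 0.4], [0.8, -0.7], [-0.1, 1.1], [-0.8, -0.6], [0.7, -0.3], [-0.9, -0.1], [1.0, 0.3]]
z=0 [ 559.24868277 -285.35796118    0.85153728] 1.9011126353545933
3.025 [ 562.43592542 -280.30089113  238.92286894] [ 0.016 -0.004  0.002  0.001 -0.001 -0.    -0.002] tool delta [ -1.   -5.6 202.9] yaw tool y 0.8453345160503623
```

Call:
move_arm(rotation=[[0,0,0],[0,0,0],[0,0,0],[0,0,0],[0,0,0]], travel=[[0,-0.002,0.03],[0,0,0.03],[0,0,0.02],[0,0,0],[0,0,0]], claw=[0,0,0,0,0])

```text
t: 3.65
position: [562.9, -280.6, 160.4]
tool_rot: [0.354, 0.935, -0.0, 0.001]
ft_force: [-1.1, -0.1, 0.4]
gripper_width: 42.5
grip_force: 0.0
```

```bash
python3 - <<'E'
from h import *
import cv2,pickle
for i in range(3):
    s=state(); print(s["t"],s["position"].round(1),s["qd"].round(3)[:3])
    c=vision.read_camera("wrist"); print((-c["R"].T@c["t"]).round(1))
pickle.dump(c,open("w3.pkl","wb"))
print(proj(c,T([563,-280,0,.85],[[-45,44,24],[-45,-44,24],[0,28,56],[0,-28,56],[50,0,24]])).round(0).tolist())
cv2.imwrite("pics/w3.png",cv2.resize(c["frame"][80:330,180:470],None,fx=2.4,fy=2.4,interpolation=cv2.INTER_CUBIC))
E
```

```text
3.65 [ 562.9 -280.6  160.4] [-0.003 -0.01  -0.006]
[ 511.9 -235.4  294.5]
3.7 [ 563.1 -280.5  160.6] [-0.002 -0.005 -0.002]
[ 512.  -235.3  294.7]
3.75 [ 563.1 -280.4  160.6] [-0.003  0.    -0.002]
[ 512.  -235.2  294.7]
[[256.0, 172.0], [262.0, 293.0], [322.0, 203.0], [323.0, 288.0], [393.0, 235.0]]
```

View pics/w3.png

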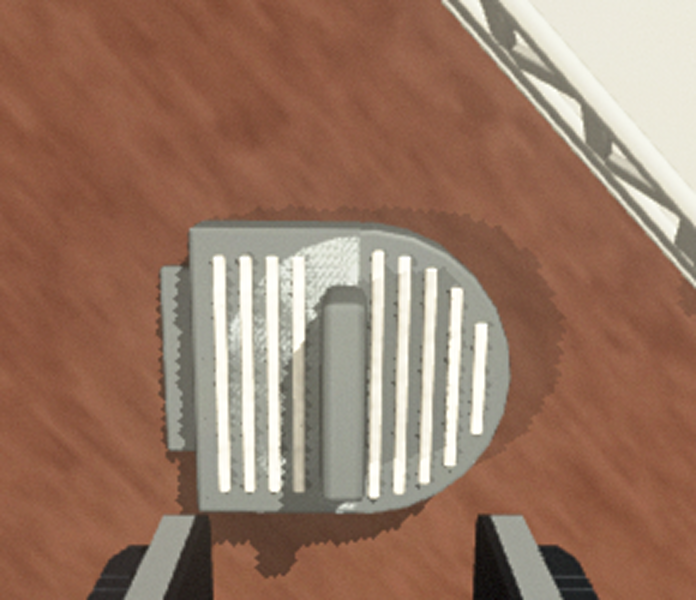

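The crop shows flat corners at (190,229) and (199,511), fin top corners at (324,303), (364,302), (323,498) and (362,498), and the round end at (510,370). The jaws' centre column is 343, the same as the fin's.

```bash
python3 - <<'E'
from h import *
import pickle
c=pickle.load(open("w3.pkl","rb")); t=vision.read_camera("top")
b=lambda *u: crop(u,180,80,2.4); a=lambda *u: crop(u,305,165,4)
o=[(c,b(190,229),[-45,44,24]),(c,b(199,511),[-45,-44,24]),(c,b(510,370),[50,0,24]),(c,b(324,303),[-6,28,56]),(c,b(364,302),[6,28,56]),(c,b(323,498),[-6,-28,56]),(c,b(362,498),[6,-28,56])]
p,r=fit(o,[563,-279,0,.85]); print("wrist only",p.round(3),r.tolist())
f=lambda q: np.concatenate([proj(cc,T([q[0],q[1],0,q[2]],pt))[0]-uv for cc,uv,pt in o]); q=least_squares(f,[563,-279,.85]); print("z=0",q.x,np.abs(q.fun).max())
s=state(); M=Rot.from_quat(s["tool_rot"]).as_matrix(); d=np.array([q.x[0],q.x[1],36])-s["position"]; print(s["t"],s["position"],"tool delta",(M.T@d).round(1),"yaw tool y",np.arctan2(M[1,1],M[0,1]))
c1=pickle.load(open("w1.pkl","rb")); b1=lambda *u: crop(u,220,140,3.7)
for u,v in [((343,303),(338,195)),((343,498),(337,432)),((190,229),(157,107)),((199,511),(163,457))]: print(tri([(c,b(*u)),(c1,b1(*v))]))
E
```

```text
wrist only [ 565.067 -281.583   -7.795    0.85 ] [[-0.5, -0.2], [1.2, -0.8], [-1.1, 1.5], [-1.5, -0.8], [0.8, -0.5], [-0.3, 0.5], [1.3, 0.4]]
z=0 [ 563.66118097 -280.16602002    0.85007619] 2.217740446101061
3.85 [ 562.87193402 -280.26265144  160.29856267] tool delta [ -0.3   0.5 124.3] yaw tool y 0.8476324951250868
(array([ 544.07301517, -262.98599477,   50.86173311]), np.float64(0.36231676999705087))
(array([ 585.90892057, -300.05025375,   47.664709  ]), np.float64(0.1936820291167578))
(array([ 503.9162025 , -279.19659057,   54.48074177]), np.float64(0.026074938250019386))
(array([ 567.83173137, -344.47290622,   18.84708243]), np.float64(0.15147284445509968))
```

Call:
move_arm(rotation=[[0,0,0],[0,0,0],[0,0,0],[0,0,0],[0,0,0]], travel=[[0,0.0005,0.04],[0,0,0.04],[0,0,0.03],[0,0,0.013],[0,0,0]], claw=[0,0,0,0,0])

```text
t: 4.47
position: [562.6, -279.6, 36.3]
tool_rot: [0.354, 0.935, 0.0, -0.0]
ft_force: [0.3, -0.5, -0.4]
gripper_width: 42.8
grip_force: 0.0
```

Call:
move_arm(rotation=[[0,0,0],[0,0,0],[0,0,0],[0,0,0]], travel=[[0,0,0],[0,0,0],[0,0,0],[0,0,0]], claw=[-1,-1,-1,-1], grip_force=60)

```text
t: 4.97
position: [563.7, -280.1, 37.9]
tool_rot: [0.354, 0.935, -0.0, 0.001]
ft_force: [-1.9, 0.4, 6.0]
gripper_width: 10.6
grip_force: 60.6
```

Call:
move_arm(rotation=[[0,0,0],[0,0,0],[0,0,0],[0,0,10.7],[0,0,10.7]], travel=[[0,0,-0.03],[0,0,-0.05],[0,0,-0.05],[0,0,0],[0,0,0]], claw=[-1,-1,-1,-1,-1])

```text
t: 5.6
position: [562.5, -279.9, 167.2]
tool_rot: [0.524, 0.852, -0.0, 0.0]
ft_force: [-0.3, -0.6, -2.1]
gripper_width: 11.2
grip_force: 59.2
```

Call:
move_arm(rotation=[[0,0,10.7],[0,0,10.7],[0,0,10.7],[0,0,10.7],[0,0,0.8]], travel=[[0,0,0],[0,0,0],[0,0,0],[0,0,0],[0,0,0]], claw=[-1,-1,-1,-1,-1])

```text
t: 6.22
position: [562.5, -279.4, 166.4]
tool_rot: [0.801, 0.599, -0.0, -0.0]
ft_force: [-0.2, -0.0, -2.0]
gripper_width: 10.9
grip_force: 59.2
```

Call:
move_arm(rotation=[[0,0,0],[0,0,0],[0,0,0],[0,0,0],[0,0,0]], travel=[[0.03,-0.006,0],[0.05,-0.01,0],[0.05,-0.01,0],[0.03,-0.008,0],[0,0,0]], claw=[-1,-1,-1,-1,-1])

```text
t: 6.85
position: [575.5, -112.6, 166.5]
tool_rot: [0.798, 0.602, 0.001, -0.001]
ft_force: [-0.2, -1.0, -1.1]
gripper_width: 11.2
grip_force: 59.3
```

Call:
move_arm(rotation=[[0,0,0],[0,0,0],[0,0,0],[0,0,0]], travel=[[0,0,0],[0,0,0],[0,0,0],[0,0,0]], claw=[-1,-1,-1,-1])

```text
t: 7.35
position: [575.2, -117.1, 166.2]
tool_rot: [0.801, 0.599, -0.0, -0.0]
ft_force: [0.3, -1.2, -1.4]
gripper_width: 10.8
grip_force: 59.2
```

```bash
python3 - <<'E'
from h import *
import cv2,pickle
s=state(); print(s["t"],s["position"].round(1),s["qd"].round(3)[:3],s["joint_pos"].round(2))
c=vision.read_camera("wrist"); print((-c["R"].T@c["t"]).round(1)); s=state(); print(s["position"],s["tool_rot"])
pickle.dump((c,s),open("w4.pkl","wb"))
M=Rot.from_quat(s["tool_rot"]).as_matrix()
print(proj(c,T([596,-46,13,-.284],[[-75,60,15],[-75,-60,15],[62,0,15],[0,0,0]])).round(0).tolist())
cv2.imwrite("pics/w4.png",c["frame"])
E
```

```text
7.35 [ 575.2 -117.1  166.2] [-0.006 -0.001 -0.001] [ 0.35  0.54 -0.3   1.76  0.2   0.88 -0.33]
[594.5 -51.9 300.5]
[ 575.2310803  -116.96649932  166.2548968 ] [ 8.01016887e-01  5.98641749e-01 -4.30115882e-05  8.55711159e-06]
[[202.0, 27.0], [216.0, 216.0], [416.0, 126.0], [322.0, 127.0]]
```

View pics/w4.png

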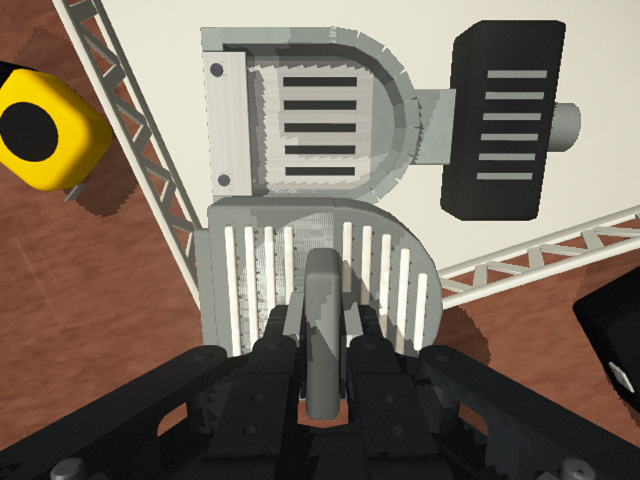

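The picture shows the tray well, with the lip's free edge from about (246,52) to (250,195), screws at (217,70) and (224,180), and slots centred on row 127. The held cartridge is below it, parallel to the tray, with its tongue at the left (197–200, 230–310). I'll enlarge the tray part.

```bash
python3 - <<'E'
import cv2
w=cv2.imread("pics/w4.png"); cv2.imwrite("pics/w4c.png",cv2.resize(w[18:218,190:445],None,fx=3,fy=3,interpolation=cv2.INTER_CUBIC))
E
```

```text
(no output)
```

View pics/w4c.png

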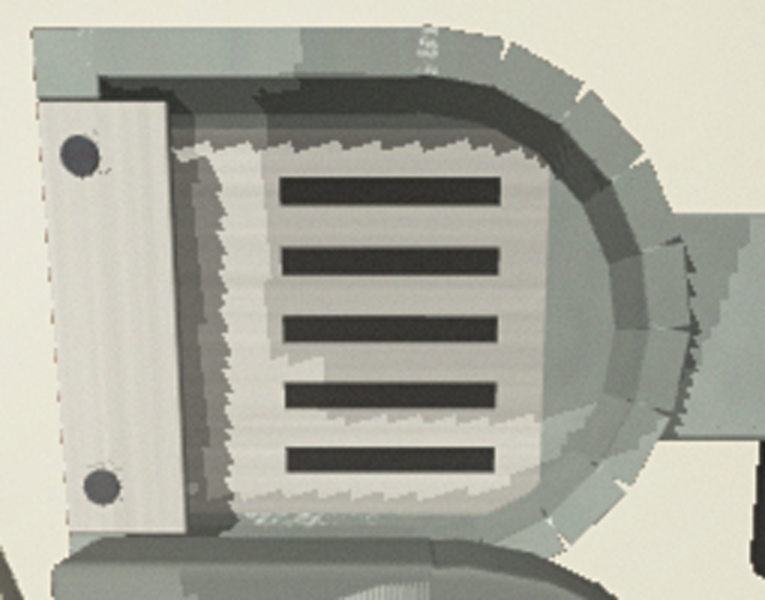

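```bash
cat > tray.py <<'E'
from h import *
import pickle
c,s=pickle.load(open("w4.pkl","rb")); b=lambda *u: crop(u,190,18,3)
def f(q,z=13):
    p=[q[0],q[1],z,q[2]]; P=lambda *x: proj(c,T(p,[x]))[0]
    ly,sx,sy=q[3:]
    return np.array([*(P(-75,60,15)-b(33,29)),*(P(62,0,15)-b(690,328))*[1,.3],P(-10,60,15)[1]-b(300,28)[1],
     *(P(-47,ly,15)-b(166,101)),*(P(-47,-ly,15)-b(186,532)),*(P(sx,sy,15)-b(80,155)),*(P(sx,-sy,15)-b(102,487)),
     P(-30,0,0)[1]-b(283,329)[1],P(35,0,0)[1]-b(497,329)[1]])
for z in (13,):
    r=least_squares(f,[596,-46,-.284,48,-61,38],x_scale=[10,10,.1,10,10,10]); print(r.x.round(3),r.fun.round(1))
M=Rot.from_quat(s["tool_rot"]).as_matrix(); print("tool yaw",np.arctan2(M[1,1],M[0,1]),"pos",s["position"], "tray seat rel TCP in tool axes",(M.T@(np.array([r.x[0],r.x[1],13])-s["position"])).round(1))
o=[(c,[0,0],[0,0,0])]
E
python3 tray.py
```

```text
[ 5.95486e+02 -4.58500e+01 -2.86000e-01  4.56190e+01 -6.73380e+01
  3.51660e+01] [ 0.3 -0.8 -4.8 -0.1 -0.7  2.1  0.3  2.4  0.4 -0.1  0.3  0.1  0.3  0.
 -0.2]
tool yaw -0.28718757841193526 pos [ 575.2310803  -116.96649932  166.2548968 ] tray seat rel TCP in tool axes [ 74.   -0.7 153.2]
```

```bash
python3 - <<'E'
from tray import *
print(M.T@np.array(c["R"]).T)
for x,l in ((595.5,"a"),(594.5,"b")):
    q=[x,-45.85,13,-.286]
    for n,pt in dict(corner=[-75,60,15],lip=[-47,45.6,15],lip2=[-47,-45.6,15],end=[62,0,15],rim=[56,0,15],floor=[52,0,0],side=[0,60,15],siderim=[-10,50,15],sidefloor=[-10,46,0]).items(): print(l,n,((proj(c,T(q,[pt]))[0]-[190,18]+.5)*3-.5).round(0))
E
```

```text
[ 5.95486e+02 -4.58500e+01 -2.86000e-01  4.56190e+01 -6.73380e+01
  3.51660e+01] [ 0.3 -0.8 -4.8 -0.1 -0.7  2.1  0.3  2.4  0.4 -0.1  0.3  0.1  0.3  0.
 -0.2]
tool yaw -0.28718757841193526 pos [ 575.2310803  -116.96649932  166.2548968 ] tray seat rel TCP in tool axes [ 74.   -0.7 153.2]
[[-7.21719843e-04 -9.63443978e-01 -2.67908903e-01]
 [ 9.99999594e-01 -5.50769535e-04 -7.13242283e-04]
 [ 5.39612921e-04 -2.67909308e-01  9.63443984e-01]]
a corner [34. 27.]
a lip [172. 102.]
a lip2 [193. 533.]
a end [676. 327.]
a rim [649. 327.]
a floor [618. 328.]
a side [395.  26.]
a siderim [347.  79.]
a sidefloor [350. 114.]
b corner [29. 28.]
b lip [168. 104.]
b lip2 [189. 534.]
b end [671. 328.]
b rim [644. 328.]
b floor [614. 330.]
b side [390.  27.]
b siderim [343.  80.]
b sidefloor [346. 115.]
```

Call:
move_arm(rotation=[[0,0,0],[0,0,0],[-7.5,0,0],[-7.5,0,0],[0,0,0]], travel=[[0.037,0.001,0],[0.0373,0.001,0],[0,0,0],[0,0,0],[0,-0.0078,0.029]], claw=[-1,-1,-1,-1,-1])

```text
t: 8.02
position: [597.9, -45.0, 137.7]
tool_rot: [0.793, 0.594, 0.08, 0.106]
ft_force: [0.4, -0.4, -2.3]
gripper_width: 10.9
grip_force: 59.5
```

Call:
move_arm(rotation=[[0,0,0],[0,0,0],[0,0,0],[0,0,0],[0,0,0]], travel=[[0,-0.0078,0.029],[0,-0.0039,0.0145],[0,0,0],[0,0,0],[0,0,0]], claw=[-1,-1,-1,-1,-1])

```text
t: 8.65
position: [599.0, -46.0, 92.3]
tool_rot: [0.794, 0.593, 0.079, 0.105]
ft_force: [0.3, -0.7, -2.3]
gripper_width: 10.7
grip_force: 59.4
```

```bash
cat > where.py <<'E'
from h import *
SEAT=np.array([594.8,-45.65,13]); Y=-.286
def where(s,h=37.5,off=-.3):
    M=Rot.from_quat(s["tool_rot"]).as_matrix(); ct,st=np.cos(Y),np.sin(Y); B=np.array([[ct,-st,0],[st,ct,0],[0,0,1]])
    rel=lambda v: B.T@(s["position"]+M@np.array(v)-SEAT)
    # tool axes: x=cart y, y=cart x, z=-cart z ; tip at cart x=-57, under TCP by h
    D=B.T@M
    print("t",round(s["t"],2),"TCP",s["position"].round(1),"tip",rel([off,-57,h]).round(1),"round end",rel([off,50,h]).round(1),"tilt",np.degrees(np.arcsin(D[2,1])).round(2),"yaw",np.degrees(np.arctan2(D[1,1],D[0,1])).round(2),"roll",np.degrees(np.arcsin(D[2,0])).round(2),"F",s["ft_force"].round(1),"grip",s["gripper_width"].round(1),s["grip_force"].round(0),"j6",s["joint_pos"][5].round(2))
if __name__=="__main__": where(state())
E
python3 where.py; python3 - <<'E'
from h import *
import pickle
c,s=pickle.load(open("w4.pkl","rb")); M=Rot.from_quat(s["tool_rot"]).as_matrix()
for h in (36,38,40):
    C=lambda x,y,z: s["position"]+M@np.array([-.3+y,x,h-z])
    print(h,proj(c,[C(-45,44,24),C(6,44,24),C(50,0,24),C(-57,30,6),C(-57,-30,6)]).round(0).tolist())
E
```

```text
36 [[203.0, 203.0], [339.0, 203.0], [446.0, 311.0], [190.0, 229.0], [201.0, 353.0]]
38 [[204.0, 202.0], [338.0, 202.0], [445.0, 309.0], [191.0, 228.0], [203.0, 351.0]]
40 [[206.0, 202.0], [338.0, 201.0], [443.0, 307.0], [193.0, 227.0], [204.0, 349.0]]Traceback (most recent call last):
  File "where.py", line 9, in <module>
    if __name__=="__main__": where(state())
                             ~~~~~^^^^^^^^^
  File "where.py", line 8, in where
    print("t",round(s["t"],2),"TCP",s["position"].round(1),"tip",rel([off,-57,h]).round(1),"round end",rel([off,50,h]).round(1),"tilt",np.degrees(np.arcsin(D[2,1])).round(2),"yaw",np.degrees(np.arctan2(D[1,1],D[0,1])).round(2),"roll",np.degrees(np.arcsin(D[2,0])).round(2),"F",s["ft_force"].round(1),"grip",s["gripper_width"].round(1),s["grip_force"].round(0),"j6",s["joint_pos"][5].round(2))
                                                                                                                                                                                                                                                                                                                   ^^^^^^^^^^^^^^^^^^^^^^^^
AttributeError: 'float' object has no attribute 'round'
```

```bash
sed -i 's/s\["gripper_width"\].round(1),s\["grip_force"\].round(0)/round(float(s["gripper_width"]),1),round(float(s["grip_force"]))/' where.py; python3 where.py
```

```text
t 8.65 TCP [599.  -46.   92.3] tip [-41.1   0.6  28.3] round end [62.2  0.5 56.2] tilt 15.1 yaw -0.07 roll 0.03 F [ 0.3 -0.7 -2.3] grip 10.7 59 j6 0.39
```

Call:
move_arm(rotation=[[0,0,0],[0,0,0],[0,0,0],[0,0,0]], travel=[[-0.0003,-0.0045,0.014],[0,-0.0028,0.0105],[0,0,0],[0,0,0]], claw=[-1,-1,-1,-1])

```text
t: 9.15
position: [597.1, -45.8, 65.3]
tool_rot: [0.794, 0.594, 0.078, 0.104]
ft_force: [-0.9, 0.3, -1.7]
gripper_width: 11.0
grip_force: 59.5
```

```bash
python3 where.py; python3 - <<'E'
from h import *
import cv2
from where import where
s=vision.read_camera("scene"); w=vision.read_camera("wrist"); where(state())
a=cv2.resize(s["frame"][185:265,290:380],None,fx=5,fy=5,interpolation=cv2.INTER_CUBIC)
b=cv2.resize(w["frame"][:,150:460],(252,400))
cv2.imwrite("pics/h1.png",np.hstack([a,b]))
E
```

```text
t 9.15 TCP [597.1 -45.8  65.3] tip [-43.1   0.2   1.4] round end [60.3  0.2 29. ] tilt 14.96 yaw -0.03 roll -0.01 F [-0.9  0.3 -1.7] grip 11.0 59 j6 0.33
t 9.25 TCP [597.3 -45.9  65.7] tip [-42.8   0.2   1.7] round end [60.5  0.1 29.4] tilt 14.99 yaw -0.04 roll 0.0 F [-0.3 -0.5 -1.3] grip 11.0 59 j6 0.33
```

View pics/h1.png

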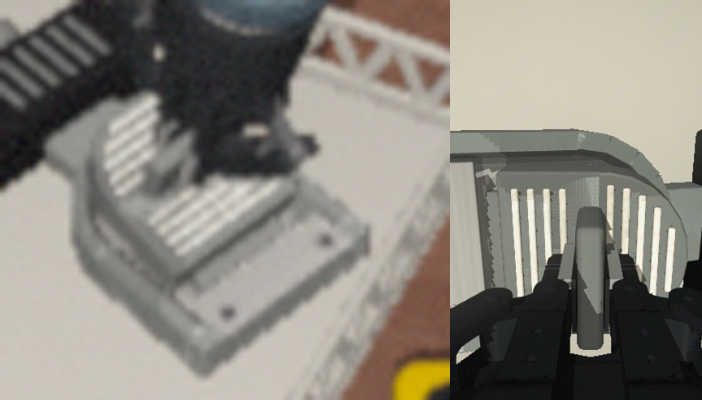

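The picture shows the tilted cartridge in the well just in front of the lip, with nothing touching (the force is only its weight). I'll slide the tongue under the lip.

Call:
move_arm(rotation=[[0,0,0],[0,0,0],[0,0,0],[0,0,0],[0,0,0]], travel=[[0,-0.0029,-0.0008],[0,-0.0029,-0.0008],[0,-0.0029,-0.0008],[0,-0.0027,-0.0007],[0,0,0]], claw=[-1,-1,-1,-1,-1])

```text
t: 9.88
position: [585.8, -42.5, 65.7]
tool_rot: [0.794, 0.594, 0.078, 0.104]
ft_force: [-0.5, -0.6, -1.4]
gripper_width: 10.8
grip_force: 59.5
```

```bash
python3 where.py
```

```text
t 9.88 TCP [585.8 -42.5  65.7] tip [-54.9   0.2   1.7] round end [48.5  0.2 29.4] tilt 14.99 yaw -0.03 roll -0.01 F [-0.5 -0.6 -1.4] grip 10.8 59 j6 0.31
```

```bash
python3 - <<'E'
import numpy as np
th=np.radians(np.linspace(15,0,11)); k=np.linspace(0,1,11)
P=np.c_[-54.9-1.9*k+57*np.cos(th)-37.5*np.sin(th),1.7-1.4*k+57*np.sin(th)+37.5*np.cos(th)]
for i in range(10):
    d=P[i+1]-P[i]; c,s=np.cos(th[i]),np.sin(th[i]); print((d@[c,s]).round(2),(d@[s,-c]).round(2))
E
```

```text
0.74 1.59
0.74 1.6
0.75 1.6
0.75 1.61
0.75 1.61
0.76 1.62
0.76 1.62
0.76 1.63
0.77 1.63
0.77 1.64
```

Call:
move_arm(rotation=[[1.5,0,0],[1.5,0,0],[1.5,0,0],[1.5,0,0],[1.5,0,0]], travel=[[0,0.00075,0.0016],[0,0.00075,0.0016],[0,0.00075,0.0016],[0,0.00075,0.0016],[0,0.00075,0.0016]], claw=[-1,-1,-1,-1,-1])

```text
t: 10.5
position: [591.3, -44.3, 58.6]
tool_rot: [0.799, 0.597, 0.039, 0.052]
ft_force: [-0.4, 0.1, -2.1]
gripper_width: 11.1
grip_force: 59.5
```

```bash
python3 where.py
```

```text
t 10.5 TCP [591.3 -44.3  58.6] tip [-55.5   0.1   1. ] round end [50.6 -0.  14.9] tilt 7.44 yaw -0.06 roll 0.0 F [-0.4  0.1 -2.1] grip 11.1 60 j6 0.51
```

Call:
move_arm(rotation=[[1.5,0,0],[1.5,0,0],[1.5,0,0]], travel=[[0,0.00075,0.0016],[0,0.00075,0.0016],[0,0.00075,0.0016]], claw=[-1,-1,-1])

```text
t: 10.88
position: [593.9, -45.0, 54.0]
tool_rot: [0.801, 0.599, 0.015, 0.02]
ft_force: [-0.3, 0.0, -1.0]
gripper_width: 10.8
grip_force: 59.5
```

Call:
move_arm(rotation=[[1.5,0,0],[1.5,0,0],[0,0,0]], travel=[[0,0.00075,0.0016],[0,0.00075,0.0016],[0,0,0]], claw=[-1,-1,-1])

```text
t: 11.25
position: [595.9, -45.4, 51.0]
tool_rot: [0.801, 0.599, 0.0, -0.0]
ft_force: [0.6, 0.1, -0.9]
gripper_width: 11.1
grip_force: 59.7
```

```bash
python3 where.py
```

```text
t 11.25 TCP [595.9 -45.4  51. ] tip [-56.    0.3   0.5] round end [51.   0.2  0.5] tilt -0.0 yaw -0.07 roll 0.02 F [ 0.6  0.1 -0.9] grip 11.1 60 j6 0.69
```

Call:
move_arm(rotation=[[0,0,0],[0,0,0],[0,0,0]], travel=[[0,-0.0004,0.0006],[0,-0.0003,0.0006],[0,0,0]], claw=[-1,-1,-1])

```text
t: 11.62
position: [595.9, -45.4, 50.9]
tool_rot: [0.801, 0.599, 0.001, 0.001]
ft_force: [1.7, -1.1, 5.1]
gripper_width: 10.8
grip_force: 60.6
```

```bash
python3 where.py
```

```text
t 11.62 TCP [595.9 -45.4  50.9] tip [-55.9   0.3   0.2] round end [51.1  0.3  0.5] tilt 0.16 yaw -0.04 roll 0.01 F [ 1.7 -1.1  5.1] grip 10.8 61 j6 0.69
```

Call:
move_arm(rotation=[[0,0,0],[0,0,0],[0,0,0]], travel=[[0,0,0],[0,0,0],[0,0,0]], claw=[-0.4,-0.4,-0.4])

```text
t: 12.0
position: [594.3, -45.1, 49.5]
tool_rot: [0.801, 0.599, -0.0, -0.0]
ft_force: [-0.1, -0.5, 1.1]
gripper_width: 25.4
grip_force: 0.0
```

Call:
move_arm(rotation=[[0,0,0],[0,0,0],[0,0,0],[0,0,0],[0,0,0]], travel=[[0,0,-0.01],[0,0,-0.03],[0,0,-0.06],[-0.04,0,-0.04],[-0.034,0,0]], claw=[-0.4,-0.4,-0.4,-0.4,-0.4])

```text
t: 12.62
position: [576.0, -117.4, 194.3]
tool_rot: [0.801, 0.599, 0.002, 0.003]
ft_force: [0.1, -0.7, -0.7]
gripper_width: 25.8
grip_force: 0.0
```

Call:
move_arm(rotation=[[0,0,0],[0,0,0],[0,0,0]], travel=[[0,0,0],[0,0,0],[0,0,0]], claw=[-0.4,-0.4,-0.4])

```text
t: 13.0
position: [573.9, -114.5, 189.7]
tool_rot: [0.8, 0.6, 0.0, -0.0]
ft_force: [-0.2, 0.8, 0.2]
gripper_width: 25.5
grip_force: 0.0
```

```bash
python3 - <<'E'
from h import *
import cv2
from where import where
s=vision.read_camera("scene"); w=vision.read_camera("wrist"); where(state())
a=cv2.resize(s["frame"][185:265,290:380],(450,400),interpolation=cv2.INTER_CUBIC)
b=cv2.resize(w["frame"][0:300,170:430],(347,400),interpolation=cv2.INTER_CUBIC)
cv2.imwrite("pics/f1.png",np.hstack([a,b]))
E
```

```text
t 13.1 TCP [ 573.9 -114.9  189.6] tip [-57.6 -72.6 139.1] round end [ 49.4 -72.5 139.1] tilt -0.03 yaw 0.06 roll 0.03 F [ 0.8 -0.9  0.6] grip 25.8 0 j6 0.93
```

View pics/f1.png

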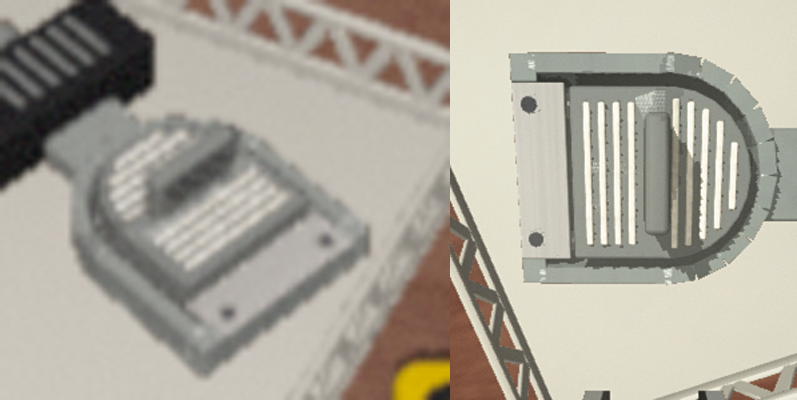

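The left half (scene camera) shows the cartridge lying level in the well. The right half (wrist camera) shows its flat edge at the lip (column about 570), even gaps all round, the tongue hidden under the lip, and the gripper clear. I'm handing it in.

```bash
python3 -c "
from cell import job
print(job.close_job())"
```

```text
the job is handed in; nothing more can be done
None
```

The D-shaped cartridge is seated flat in the fume unit's tray with its tongue hooked under the steel lip; I let go of it, never touched the other items, and handed the job in at about 13 s on the robot's clock.

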